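# Hang the snap gauge on its keeper peg

## Task

The lens barrel has been measured: lift the snap gauge off it, leaving the barrel standing where it is, and hang the gauge by its eye on the leaning peg of the stand. Push the eye down the peg past the little drop flap, so that the flap is lifted by the eye and falls again behind it, then let go so that the gauge hangs free, jaw downwards, with the flap hanging plumb in front of the eye. Leave the loupe, the dust cap and the screwdriver alone.

Things in the scene. Friction and masses are not known exactly. Their poses are not given: they have to be found in the camera images.
- gauge_grip (a point): Middle, half-way up, of the gauge's black handle (74 mm long, 22 wide, 18 thick). The gauge (about 150 g, 180 mm long) lies flat at the start. x runs along the handle from jaw to eye, z out of its upper face. Grasp the handle across its width (y). The balance point is within 25 mm, towards the jaw.
- gauge_eye (a point): Centre of the gauge's eye: a long loop of 8 mm round steel bar, opening 20 mm wide (gauge y) and 32 mm long (gauge x), 72 mm beyond gauge_grip along gauge x; the opening's axis is gauge z. Loop outside 36 x 48 mm. Same axes as gauge_grip.
- gauge_jaw (a point): Centre of the gauge's open U-shaped steel jaw, 78 mm from gauge_grip towards -x (it is 6 mm above the gauge's underside). The two prongs are 12 mm high with a 59 mm gap, 77 mm wide outside; at the start they stand round the lens barrel.
- barrel_center (a point): Centre of the black lens barrel that stands upright on the bench in the gauge's jaw: 53 mm diameter, 34 mm high, loose. It must stay standing where it is.
- peg: Steel peg of the stand, 12 x 12 mm across, leaning 38 degrees from vertical, to the robot's left (roughly world +y). Origin: on its axis, 225 mm above the bench, 78 mm below its tip; below that it goes on straight for 28 mm into the post. z runs along the peg to its tip; x lies in the plane of the lean and points up and to the right; y across. Hold the gauge's axes parallel to these to thread it.
- peg_tip (a point): End of the peg, 78 mm from the peg's origin along its z (its last 7 mm taper to 6 mm); same axes as the peg. The peg comes out of a 20 mm square post, 215 mm high, whose front face is 18 mm beyond the peg's origin (horizontally, on the right of it). Post and its 130 x 110 x 12 mm foot are fixed.
- flap (a joint): Brass drop flap, a 4 x 7 mm bar 46 mm long, hinged in a slot of the peg 64 mm above the peg's origin. 0 = hanging plumb; positive (rad) = lifted in towards the peg; 0.66 = lying in the peg's slot; stops at -0.25. It weighs 15 g, turns freely and falls by its own weight. An eye pushed down the peg lifts it.
- flap_tip (a point): Free end of the drop flap; hanging, it stands out on the underside (-x) of the peg, 28 mm from its axis and 29 mm above the peg's origin along it. The eye is past the flap when the eye's centre is 12 mm or less above the peg's origin along peg z. Let go there, the gauge slides down the peg, swings down and hangs against the post, eye centre about 26 mm from the peg's origin.
- loupe: Bystander: black eye loupe, 36 mm across, 36 mm high, origin at the centre of its underside.
- dust_cap: Bystander: flat black lens cap, 52 mm across, 8 mm high, origin at the centre of its underside.
- screwdriver: Bystander: small screwdriver lying on the bench to the right of the stand, 150 mm long along its y, origin under its middle. Above and beyond it the tube-shaped head of the bench lamp hangs out from its pole (pole at about x 0.80, y -0.19) to about x 0.55, y -0.2, more than 0.4 m above the bench: keep the arm clear of it.
There are look-alikes about, which are no part of the job. There is more than one size of the part that bears gauge_grip; the job needs the larger. What is shaped like the part that bears barrel_center but pink is not meant.

How it is judged (in metres and radians):
On the way, in this order (a step that is already met when the one before it is completed fails the run):
1. the gauge is lifted off the barrel, which stays standing on the bench (height (world z) of gauge_jaw above 0.05 m and height (world z) of barrel_center below 0.022 m), for 0.1 s.
2. the eye is on the peg and lifts the flap (value of joint flap above 0.12 rad and z of gauge_eye in the frame of peg between 0 and 0.07 m and x of gauge_eye in the frame of peg between -0.02 and 0.02 m and y of gauge_eye in the frame of peg between -0.012 and 0.012 m), for 0.05 s.
At the end, for the whole second after the job is handed in: The gauge hangs at rest by its eye on the peg, behind the flap (eye centre within 45 mm of the peg's origin, at most 20 mm above it), jaw down within 0.45 rad of plumb, clear of the bench; the flap is back within 0.12 rad of plumb; the barrel stands upright within 25 mm of its place (value of joint flap between -0.15 and 0.12 rad and z of gauge_eye in the frame of peg between -0.045 and 0.02 m and distance between gauge_eye and peg below 0.045 m and y of gauge_eye in the frame of peg between -0.012 and 0.012 m and angle between gauge_eye's own x axis and vertical below 0.45 rad and height (world z) of gauge_jaw between 0.03 and 0.1 m and velocity of joint flap between -0.3 and 0.3 rad/s and angle between barrel_center's own z axis and vertical below 0.1 rad and distance of barrel_center from where it was at the start of the episode below 0.025 m); the robot touches nothing.
It fails at once if the lens barrel is tipped or carried off (more than 25 mm) (distance of barrel_center from where it was at the start of the episode above 0.025 m or angle between barrel_center's own z axis and vertical above 0.5 rad).
It fails at once if a bystander (loupe, dust cap, screwdriver) is pushed more than 30 mm (distance of any of loupe, dust_cap, screwdriver from where it was at the start of the episode above 0.03 m).
It also fails if it takes over 50 s, if anything falls off the work surface, if the arm or the gripper's body presses on something with over 40 N, if the wrist force passes 120 N, or if a joint passes its speed limit or range.

## Robot

A 6-joint arm with a two-finger parallel gripper is mounted at the origin on a cart in front of the work surface, level with it; the furniture and walls round the work are solid. World frame = base frame: x ahead of the robot, y to its left, z up, the work surface at z = 0. Lengths are in mm, angles in rad, forces in N, time in s.
With the tool pointing down it reaches from about 400 to 925 mm from the base axis. Payload 12.5 kg.
Tool frame: the origin (TCP) lies at the very end of the fingers, on their centre line; the grasp point (between the pads) lies env.grip_point_offset behind it (env.grip_point_offset is the distance from the TCP to the grasp point, in mm); y points along the fingers, z is the direction in which the jaws open and shut, and the axes are right-handed (so a half turn about y gives the same grasp; the last joint's range is limited). The gripper opens to 95 mm and grips with 3 to 60 N. Pads are 20 mm wide; open, the fingers measure 119 mm over their backs; the gripper's body (75 mm by 180 mm) begins 59 mm behind the grasp point.
Start: joints at [1.08, 0.491, 1.559, -0, 1.092, -0.106], TCP at [234.594, 579.321, 214.661] pointing down, gripper open.
Joint ranges: [-3.1, 3.1], [-0.84, 2.19], [0.05, 2.79], [-1.13, 4.28], [0.06, 2.93], [-2.69, 2.69]. Speed limits (rad/s): [2.22, 2.22, 2.79, 3.14, 3.14, 3.14].

## Interface

Orientations are given as [roll, pitch, yaw] about the fixed x, y, z axes, in that order (R = Rz(yaw) Ry(pitch) Rx(roll)).
In Python, from cell import readout, read_camera, env, nets gives the robot as it stands.
- The arm moves only by the tool apply_moves, never from a script. Its argument "increments" is a list of rows, each a list of 3 entries, a list of its own where there are three numbers: the shift along the tool's x, y, z in cm, then the turn, a rotation vector about the tool's x, y, z in degrees, then the finger opening in cm, from 0 to 9.51. A call has exactly 5 rows; each row shifts and turns the pose as measured when the row begins, along the tool's axes as they then stand; what a row does not reach is not made up. A row lasts 1/8 s, in which the tool goes at most 62.5 mm and 10.7 degrees, less where a joint would pass 70% of its speed; a pose out of reach is approached as far as the arm can. A call with a gripper value outside its range is refused whole. The fingers move at their own pace and stop on an object; the grip force is fixed at half the most. Time passes only in rows, so rows that do not move let the fingers close, or fill a call up. It gives the time, the measured TCP pose, the force and the opening at its end, in the units of the state.
- readout.state(): the state, without advancing time (a new reading comes with each control period).
- read_camera(name): name is "scene" or "side" or "wrist"; returns a dict with "img" (480x640x3 uint8, red, green, blue), "vfov" (degrees; the focal length in pixels is half the picture's height over the tangent of half this angle, whatever the lens; pixels are square), "cx", "cy" (the principal point, pixels), "rvec" (rotation vector, rad) and "tvec" (3), from world to camera coordinates, as OpenCV has them; the wrist camera has in their place "mount" (4x4, takes a point from camera to tool coordinates, whose origin is the TCP and whose axes are the tool frame's). Camera axes: x right, y down, z forward; pixel columns grow to the right and rows downward; lengths in mm; the calibration is good to about 2 mm. The wrist camera is an equidistant fisheye: a pixel r from the principal point sees the ray r / f radians off the axis. A picture is of the moment at which its call begins: read the wrist's pose just before it. There is no depth.
- env.job_done(): hands the job in, once; it reports no verdict.
Trained networks look in a picture, given as the dict that the camera call returned (one of the last four; its "shot" number tells which), for a name from the list of things; names that differ only in an ending like _2 or _b are one class to them, and where a whole thing is asked for, a point or a joint stands for the part that bears it (a point fixed in the world has none). Each returns a list of dicts, best first, with "confidence" (0 to 1); they miss things now and then, are a little off and sometimes report something else, mostly with a low value. They report only what shows in the picture. A call takes as long as a camera call. They do not tell look-alikes from the thing itself.
- nets.look_for(picture, thing): "point" ([x, y, z] in mm, in the coordinates of the camera as it stood for that picture, good to about 4 mm: the middle of the surface that is visible of it).
- nets.mark_of(picture, thing): "point" ([x, y, z] in mm, in the coordinates of the camera as it stood for that picture, good to about 4 mm: a listed point, or the origin of a listed thing).
The state is a dict: "t": time; "joints": joint angles; "qvel": joint speeds; "tau": joint torques, N m; "eef_pos": TCP position; "tcp_rot": TCP orientation; "ft_force": force on the tool from outside, world axes, zero at the start; "moment": the same for the moment, N m; "opening": opening from 0.0 (shut) to 1.0 (fully open).
Only numpy, scipy, OpenCV 4.12 (cv2) and the standard library are available. Lean on these libraries where they do the work, as an engineer would, in place of code of your own. Each camera call takes 0.05 s, during which the arm holds its last target. There are 200 camera calls.

## Working session

There is one attempt and no reset: what is moved stays moved. The work goes in short steps, Python scripts to look and compute and a tool call to move; the robot and the scene stay as the last step left them, time stands still between calls to the robot, and variables do not carry over. Pictures are saved under pics/ and viewed, about 8 in all and at most 12, crops included, and the job is handed in when it is done.

Besides the shell and the picture viewer there is one more tool, called after ">>>" as name(argument=value, ...), one argument or row to a line, values as JSON. apply_moves: Moves the arm, as the interface text tells. Its arguments: {"type":"object","properties":{"increments":{"type":"array"}},"required":["increments"]}

```bash
ls; mkdir -p pics; cat > h.py <<'E'
import numpy as np, cv2
from scipy.spatial.transform import Rotation as Ro
from cell import readout, read_camera, env, nets
def towor(p,pt,st=None):
    pt=np.array(pt,float)
    if 'mount' in p:
        q=(np.array(p['mount'])@np.r_[pt,1])[:3]
        return Ro.from_euler('xyz',st['tcp_rot']).apply(q)+np.array(st['eef_pos'])
    R=Ro.from_rotvec(np.array(p['rvec']).ravel())
    return R.inv().apply(pt-np.array(p['tvec']).ravel())
def find(p,things,st=None,fn='mark_of'):
    for t in things:
        for d in getattr(nets,fn)(p,t)[:4]:
            print(t,round(d['confidence'],2),np.round(towor(p,d['point'],st),1))
def save(p,n): cv2.imwrite('pics/'+n,p['img'][:,:,::-1])
E
python3 - <<'E'
from h import *
s=readout.state(); print(s, env.grip_point_offset)
for c in ['scene','side']:
    p=read_camera(c); save(p,c+'0.png'); print(c)
    find(p,['gauge_grip','gauge_eye','gauge_jaw','barrel_center','peg','peg_tip','flap_tip','loupe','dust_cap','screwdriver'])
s=readout.state();p=read_camera('wrist');save(p,'wrist0.png');print('wrist',p['mount'])
find(p,['gauge_grip','gauge_eye','gauge_jaw','barrel_center','peg','peg_tip'],s)
a=cv2.imread('pics/scene0.png');b=cv2.imread('pics/side0.png')
E
```

```text
pics
{'t': 0.0, 'joints': array([ 1.08038762e+00,  4.91560068e-01,  1.55944708e+00,  1.70268626e-05,
        1.09165535e+00, -1.05614897e-01]), 'qvel': array([ 0.00154875, -0.0002283 ,  0.00108737, -0.00078536, -0.00054871,
       -0.00074459]), 'tau': array([-4.34932617e-04, -6.12647152e+01, -2.58186507e+01,  6.93228585e-02,
        4.80353634e-02, -4.73384762e-05]), 'eef_pos': array([234.47965689, 579.09964791, 214.06223668]), 'tcp_rot': array([-1.57185862e+00,  1.27798772e-04, -3.84801734e-01]), 'ft_force': array([-0.2321342 ,  0.09184402,  0.56577083]), 'moment': array([-0.02164108,  0.05550909,  0.00050178]), 'opening': 0.9997209923765716} 18.8
scene
gauge_grip 0.72 [390.7 435.2   6.5]
gauge_grip 0.59 [449.1 223.2  10.9]
gauge_eye 0.86 [450.8 147.5   8.5]
gauge_eye 0.53 [396.9 386.5   4.8]
gauge_jaw 0.82 [380.  488.4   6.5]
gauge_jaw 0.61 [441.1 302.6   3.4]
barrel_center 0.73 [442.8 302.4  19. ]
barrel_center 0.6 [342.1 287.1  18. ]
peg 0.48 [440.4 299.5   5.9]
peg_tip 0.96 [496.3 -98.4 290.3]
peg_tip 0.6 [ 531.9 -293.6   -2.1]
flap_tip 0.59 [ 495.8 -110.5  233.8]
loupe 0.47 [ 
[... 184 characters left out ...]
_grip 0.48 [390.1 428.5   1.7]
gauge_eye 0.87 [451.  152.9   5.5]
gauge_eye 0.71 [403.1 380.9   6.5]
gauge_jaw 0.75 [442.3 301.1   5.4]
barrel_center 0.92 [341.5 283.2  14.4]
peg 0.41 [ 501.1 -146.2  227.8]
peg_tip 0.53 [ 492.  -101.2  284.7]
flap_tip 0.57 [ 495.  -111.2  225.2]
screwdriver 0.65 [ 532.  -291.7   -5.9]
wrist [[ 5.76732075e-04  9.60881607e-01  2.76958850e-01 -7.82403880e+01]
 [ 7.13075043e-04 -2.76959220e-01  9.60881409e-01 -1.69815606e+02]
 [ 9.99999579e-01 -3.56678685e-04 -8.44911960e-04 -6.24577493e-01]
 [ 0.00000000e+00  0.00000000e+00  0.00000000e+00  1.00000000e+00]]
gauge_grip 0.84 [388.8 435.3   6.4]
gauge_eye 0.61 [393.4 379.6   4.7]
gauge_jaw 0.87 [378.6 490.4   3.2]
```

View pics/scene0.png

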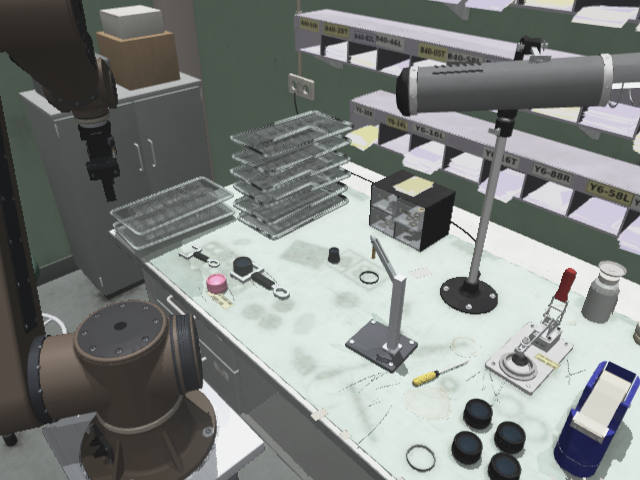

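View pics/side0.png

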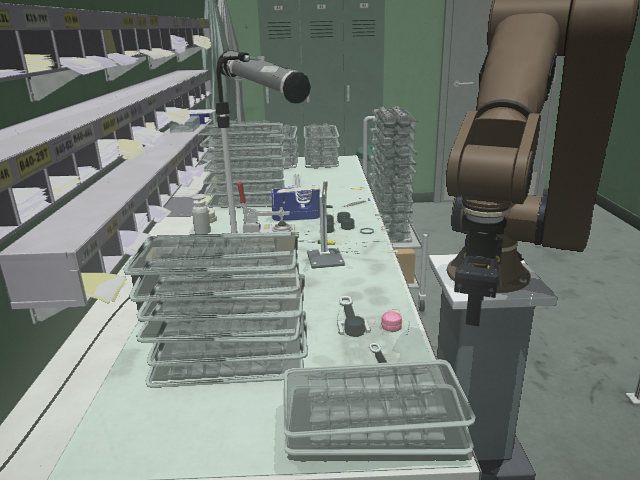

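The scene view shows the larger gauge around the black barrel (scene px ~(262,275)), with a small look-alike at (200,255), the pink barrel at (217,284), and the stand at (385,300) leaning left. The side view agrees. The larger gauge has its grip at about (447,224), and its 152 mm eye-to-jaw distance matches the given size. Next I'll plan the approach.

```bash
cat >> h.py <<'E'
def plan(pos,R,n,s=None,grip=9.5):
    """print n rows (tool-axis cm / deg) to reach pos (mm), R (Rotation) along a straight line"""
    s=s or readout.state()
    p0=np.array(s['eef_pos']);R0=Ro.from_euler('xyz',s['tcp_rot'])
    rv=(R0.inv()*R).as_rotvec(); d=(np.array(pos)-p0)/n
    out=[]
    for i in range(n):
        Ri=R0*Ro.from_rotvec(rv*i/n)
        out.append([[float(x) for x in np.round(Ri.inv().apply(d)/10,2)],[float(x) for x in np.round(np.degrees(rv/n),2)],grip])
    for i in range(0,n,5): print(out[i:i+5])
def down(yawdeg): # tool down, tool x at yaw
    return Ro.from_euler('xyz',[-90,0,yawdeg],degrees=True)
E
python3 -c "
from h import *
plan([448,224,150],down(-86.4),10)"
```

```text
[[[3.31, 0.65, -2.49], [-0.0, 6.44, -0.0], 9.5], [[3.57, 0.65, -2.11], [-0.0, 6.44, -0.0], 9.5], [[3.78, 0.65, -1.69], [-0.0, 6.44, -0.0], 9.5], [[3.95, 0.65, -1.26], [-0.0, 6.44, -0.0], 9.5], [[4.07, 0.65, -0.81], [-0.0, 6.44, -0.0], 9.5]]
[[[4.13, 0.65, -0.35], [-0.0, 6.44, -0.0], 9.5], [[4.14, 0.65, 0.12], [-0.0, 6.44, -0.0], 9.5], [[4.1, 0.65, 0.58], [-0.0, 6.44, -0.0], 9.5], [[4.01, 0.65, 1.04], [-0.0, 6.44, -0.0], 9.5], [[3.87, 0.65, 1.48], [-0.0, 6.44, -0.0], 9.5]]
```

>>> apply_moves(
  increments=[
    [[3.3, 0.65, -2.5], [0, 6.4, 0], 9.5],
    [[3.6, 0.65, -2.1], [0, 6.4, 0], 9.5],
    [[3.8, 0.65, -1.7], [0, 6.4, 0], 9.5],
    [[3.9, 0.65, -1.3], [0, 6.4, 0], 9.5],
    [[4.1, 0.65, -0.8], [0, 6.4, 0], 9.5],
  ],
)

```text
t: 2.08
eef_pos: [342.1, 398.0, 181.4]
tcp_rot: [-1.568, 0.001, -0.956]
ft_force: [0.3, -0.5, -0.3]
opening: 0.999
```

>>> apply_moves(
  increments=[
    [[4.1, 0.65, -0.35], [0, 6.4, 0], 9.5],
    [[4.1, 0.65, 0.1], [0, 6.4, 0], 9.5],
    [[4.1, 0.65, 0.6], [0, 6.4, 0], 9.5],
    [[4.0, 0.65, 1.0], [0, 6.4, 0], 9.5],
    [[3.9, 0.65, 1.5], [0, 6.4, 0], 9.5],
  ],
)

```text
t: 2.7
eef_pos: [448.7, 213.2, 148.6]
tcp_rot: [-1.567, 0.003, -1.533]
ft_force: [0.9, 0.7, -0.1]
opening: 0.998
```

```bash
python3 - <<'E'
from h import *
s=readout.state();print(s['eef_pos'],np.degrees(s['tcp_rot']),s['joints']);p=read_camera('wrist');save(p,'wrist1.png')
print(p['vfov'],p['cx'],p['cy'])
find(p,['gauge_grip','gauge_eye','gauge_jaw','barrel_center'],s)
plan([448,224,60],down(-86.4),5)
E
```

```text
[448.71654111 213.18765963 148.5650569 ] [-89.78076968   0.17334344 -87.84023202] [0.30944716 0.39652373 1.94611701 0.00264522 0.79445571 0.2699087 ]
65.70646984690485 329.61993438856246 240.54251013002857
gauge_grip 0.74 [448.7 219.2   7.6]
gauge_eye 0.96 [444.5 150.6  10.5]
gauge_eye 0.68 [398.4 383.5   5.3]
barrel_center 0.94 [344.5 283.1  13.2]
barrel_center 0.66 [443.4 304.2  14.5]
[[[-0.18, 1.77, 0.0], [-0.04, -0.24, -0.03], 9.5], [[-0.18, 1.77, 0.01], [-0.04, -0.24, -0.03], 9.5], [[-0.18, 1.77, 0.01], [-0.04, -0.24, -0.03], 9.5], [[-0.18, 1.77, 0.01], [-0.04, -0.24, -0.03], 9.5], [[-0.19, 1.77, 0.01], [-0.04, -0.24, -0.03], 9.5]]
```

View pics/wrist1.png

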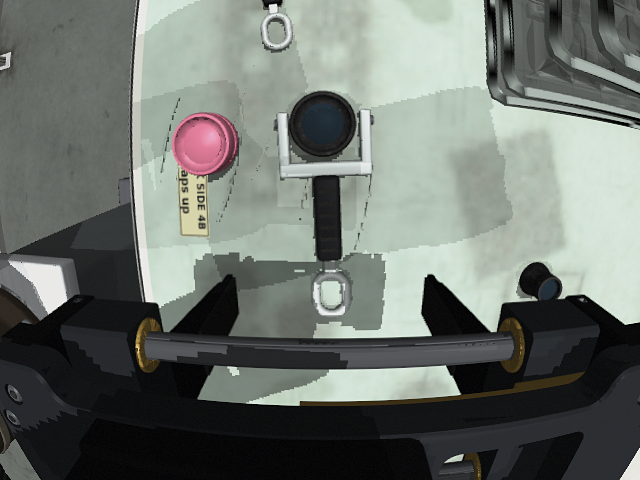

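The wrist view shows the gauge handle running from px (326,178) to (329,258), the eye at (332,294), and the jaw crossbar ends at (281,171) and (372,170). I'll turn these pixels into bench positions.

```bash
cat >> h.py <<'E'
def px2plane(p,s,uv,z):
    f=240/np.tan(np.radians(p['vfov'])/2)
    d=np.array(uv,float)-[p['cx'],p['cy']];r=np.hypot(*d);th=r/f
    ray=np.r_[d/r*np.sin(th),np.cos(th)]
    a=towor(p,[0,0,0],s);b=towor(p,ray,s)-a
    return a+b*(z-a[2])/b[2]
E
python3 - <<'E'
from h import *
s=readout.state();p=read_camera('wrist')
for n,uv,z in [('h1',(326,178),18),('h2',(329,259),18),('eye',(332,294),11),('bar',(322,124),34),('l',(281,172),12),('r',(372,170),12)]:
    print(n,px2plane(p,s,uv,z))
E
```

```text
h1 [443.14161043 258.40699494  18.        ]
h2 [448.40992223 189.45276537  18.        ]
eye [452.5994338  153.69636097  11.        ]
bar [438.48976817 301.53402809  34.        ]
l [405.64401054 261.52878473  12.        ]
r [480.8643632  266.22637871  12.        ]
```

```bash
python3 - <<'E'
from h import *
plan([446,224,45],down(-85.6),5)
E
```

```text
[[[-0.17, 2.08, -0.03], [-0.04, -0.39, -0.03], 9.5], [[-0.18, 2.08, -0.03], [-0.04, -0.39, -0.03], 9.5], [[-0.18, 2.08, -0.03], [-0.04, -0.39, -0.03], 9.5], [[-0.18, 2.08, -0.03], [-0.04, -0.39, -0.03], 9.5], [[-0.18, 2.08, -0.02], [-0.04, -0.39, -0.03], 9.5]]
```

>>> apply_moves(
  increments=[
    [[-0.2, 2.1, 0], [0, -0.4, 0], 9.5],
    [[-0.2, 2.1, 0], [0, -0.4, 0], 9.5],
    [[-0.2, 2.1, -0.1], [0, -0.4, 0], 9.5],
    [[-0.2, 2.1, 0], [0, -0.4, 0], 9.5],
    [[-0.2, 2.0, 0], [0, -0.4, 0], 9.5],
  ],
)

```text
t: 3.62
eef_pos: [445.3, 231.6, 44.6]
tcp_rot: [-1.561, 0.005, -1.479]
ft_force: [-0.3, 1.8, -0.5]
opening: 0.999
```

```bash
python3 - <<'E'
from h import *
s=readout.state();print(s['eef_pos'],np.degrees(s['tcp_rot']))
p=read_camera('wrist');save(p,'wrist2.png')
find(p,['gauge_grip','gauge_eye'],s)
plan([446,224,4],down(-85.6),4,grip=6)
E
```

```text
[445.2615382  231.56945564  44.61288124] [-89.44885745   0.26824784 -84.75499366]
gauge_grip 0.9 [443.5 222.6   7.7]
gauge_eye 0.74 [446.2 153.    9.7]
gauge_eye 0.63 [397.8 379.1   7.1]
[[[0.18, 1.02, 0.0], [-0.11, 0.2, -0.06], 6], [[0.18, 1.02, 0.0], [-0.11, 0.2, -0.06], 6], [[0.18, 1.02, 0.01], [-0.11, 0.2, -0.06], 6], [[0.18, 1.02, 0.01], [-0.11, 0.2, -0.06], 6]]
```

>>> apply_moves(
  increments=[
    [[0.2, 1.0, 0], [-0.1, 0.2, 0], 7],
    [[0.2, 1.0, 0], [-0.1, 0.2, 0], 6],
    [[0.2, 1.0, 0], [-0.1, 0.2, 0], 6],
    [[0.1, 0.9, 0], [-0.1, 0.2, 0], 6],
    [[0, 0, 0], [0, 0, 0], 6],
  ],
)

```text
t: 4.4
eef_pos: [446.4, 224.5, 4.8]
tcp_rot: [-1.568, 0.005, -1.494]
ft_force: [0.3, -0.2, 0.3]
opening: 0.639
```

```bash
python3 - <<'E'
from h import *
s=readout.state();print(s['eef_pos'],np.degrees(s['tcp_rot']))
plan([446,224,4],down(-85.6),1,grip=6)
E
```

```text
[446.41235069 224.47558124   4.76108518] [-89.8454554    0.28172824 -85.61467563]
[[[0.04, 0.08, -0.04], [-0.15, -0.02, -0.28], 6]]
```

>>> apply_moves(
  increments=[
    [[0, 0, 0], [0, 0, 0], 3],
    [[0, 0, 0], [0, 0, 0], 1.5],
    [[0, 0, 0], [0, 0, 0], 1],
    [[0, 0, 0], [0, 0, 0], 1],
    [[0, 0, 0], [0, 0, 0], 1],
  ],
)

```text
t: 5.03
eef_pos: [446.7, 224.6, 5.4]
tcp_rot: [-1.567, 0.005, -1.494]
ft_force: [0.9, 0.1, -1.4]
opening: 0.23
```

```bash
python3 - <<'E'
from h import *
s=readout.state();print(s['eef_pos'],np.degrees(s['tcp_rot']),s['opening']*95,s['ft_force'])
p=read_camera('wrist')
find(p,['gauge_grip','gauge_eye','gauge_jaw'],s)
E
```

```text
[446.74596217 224.64608089   5.4197414 ] [-89.7808426    0.29950946 -85.61083112] 21.860387403586355 [ 0.90805988  0.11496485 -1.42850117]
gauge_grip 0.82 [442.2 223.7   7.7]
```

Gripped: the opening is 21.9 mm against a 22 mm handle. Lifting now.

>>> apply_moves(
  increments=[
    [[0, -0.8, 0], [0, 0, 0], 1],
    [[0, -1.5, 0], [0, 0, 0], 1],
    [[0, -2.0, 0], [0, 0, 0], 1],
    [[0, -2.5, 0], [0, 0, 0], 1],
    [[0, -2.5, 0], [0, 0, 0], 1],
  ],
)

```text
t: 5.85
eef_pos: [445.6, 223.8, 103.0]
tcp_rot: [-1.569, 0.005, -1.494]
ft_force: [1.0, -0.8, -0.9]
opening: 0.227
```

>>> apply_moves(
  increments=[
    [[0, -2.5, 0], [0, 0, 0], 1],
    [[0, -2.5, 0], [0, 0, 0], 1],
    [[0, -2.5, 0], [0, 0, 0], 1],
    [[0, -2.5, 0], [0, 0, 0], 1],
    [[0, -1, 0], [0, 0, 0], 1],
  ],
)

```text
t: 6.48
eef_pos: [444.1, 222.8, 222.8]
tcp_rot: [-1.564, 0.006, -1.494]
ft_force: [-0.3, -1.2, -2.1]
opening: 0.229
```

```bash
python3 - <<'E'
from h import *
s=readout.state();print(s['eef_pos'],np.degrees(s['tcp_rot']),s['opening']*95,s['ft_force'],s['joints'])
p=read_camera('wrist');save(p,'wrist3.png')
find(p,['gauge_grip','gauge_eye','gauge_jaw','barrel_center'],s)
q=read_camera('scene');find(q,['peg_tip','flap_tip','peg','barrel_center','gauge_eye','gauge_jaw']);save(q,'scene3.png')
q=read_camera('side');find(q,['peg_tip','flap_tip','peg']);save(q,'side3.png')
E
```

```text
[444.05278928 222.7525735  222.8432269 ] [-89.6216236    0.32911774 -85.6066608 ] 21.742186709994016 [-0.34845343 -1.17423284 -2.13493123] [0.32975383 0.29661339 1.86009204 0.00471443 0.97706052 0.25047231]
gauge_grip 0.94 [444.1 222.4 225.3]
gauge_grip 0.68 [386.8 431.    6.5]
gauge_eye 0.66 [395.6 380.2   2.4]
barrel_center 0.79 [440.  299.6  14. ]
barrel_center 0.76 [347.3 282.1  10.2]
peg_tip 0.57 [494.3 -98.4 291.5]
peg_tip 0.24 [ 495.1 -111.3  230.5]
flap_tip 0.44 [ 495.6 -109.9  232.6]
peg 0.82 [ 496.5 -145.5  228.1]
barrel_center 0.86 [440.1 302.4  18. ]
barrel_center 0.64 [342.4 286.4  18.5]
gauge_eye 0.68 [451.  147.8 224.7]
gauge_eye 0.6 [399.3 383.2   2.9]
gauge_eye 0.41 [673.4  40.7   3.4]
gauge_jaw 0.83 [382.6 490.1   3.6]
gauge_jaw 0.75 [438.1 295.6 221.5]
peg_tip 0.4 [ 490.2 -102.   281.5]
peg 0.38 [ 497.5 -147.2  232. ]
```

View pics/wrist3.png

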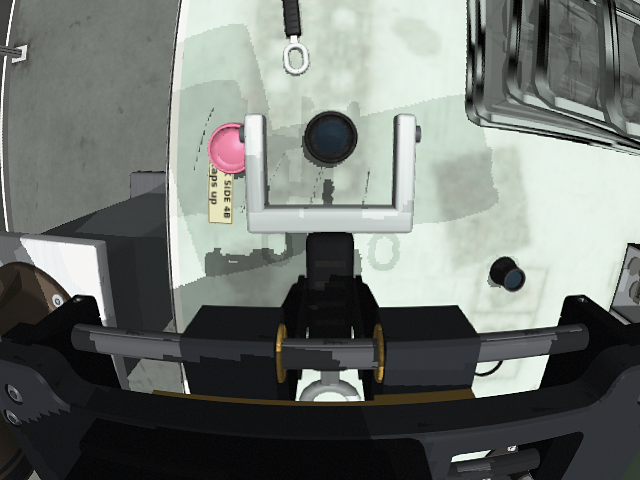

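The wrist view shows the gauge lifted off, with the black barrel still upright at px (331,137); the eye is just visible at (331,385). Next I'll go to a viewpoint beside the peg to measure it closely.

```bash
python3 - <<'E'
from h import *
plan([408,-140,300],down(-90),10,grip=1)
E
```

```text
[[[3.59, -0.81, -0.63], [-0.02, 0.44, -0.03], 1], [[3.59, -0.81, -0.61], [-0.02, 0.44, -0.03], 1], [[3.6, -0.81, -0.58], [-0.02, 0.44, -0.03], 1], [[3.6, -0.81, -0.55], [-0.02, 0.44, -0.03], 1], [[3.6, -0.81, -0.53], [-0.02, 0.44, -0.03], 1]]
[[[3.61, -0.8, -0.5], [-0.02, 0.44, -0.03], 1], [[3.61, -0.8, -0.47], [-0.02, 0.44, -0.03], 1], [[3.62, -0.8, -0.44], [-0.02, 0.44, -0.03], 1], [[3.62, -0.8, -0.42], [-0.02, 0.44, -0.03], 1], [[3.62, -0.79, -0.39], [-0.02, 0.44, -0.03], 1]]
```

>>> apply_moves(
  increments=[
    [[2.5, -0.8, -0.6], [0, 0.4, 0], 1],
    [[3.6, -0.8, -0.6], [0, 0.4, 0], 1],
    [[3.6, -0.8, -0.6], [0, 0.4, 0], 1],
    [[3.6, -0.8, -0.55], [0, 0.4, 0], 1],
    [[3.6, -0.8, -0.55], [0, 0.4, 0], 1],
  ],
)

```text
t: 7.9
eef_pos: [424.8, 49.1, 260.4]
tcp_rot: [-1.567, 0.005, -1.526]
ft_force: [0.1, -0.4, -0.9]
opening: 0.225
```

>>> apply_moves(
  increments=[
    [[3.6, -0.8, -0.5], [0, 0.4, 0], 1],
    [[3.6, -0.8, -0.5], [0, 0.4, 0], 1],
    [[3.6, -0.8, -0.45], [0, 0.4, 0], 1],
    [[3.6, -0.8, -0.4], [0, 0.4, 0], 1],
    [[2.0, -0.5, -0.2], [0, 0.4, 0], 1],
  ],
)

```text
t: 8.52
eef_pos: [408.1, -121.9, 298.5]
tcp_rot: [-1.565, 0.004, -1.563]
ft_force: [0.9, -0.3, -1.7]
opening: 0.229
```

>>> apply_moves(
  increments=[
    [[0, 0, 0], [0, 0, 0], 1],
    [[0, 0, 0], [0, 0, 0], 1],
    [[0, 0, 0], [0, 0, 0], 1],
    [[0, 0, 0], [0, 0, 0], 1],
    [[0, 0, 0], [0, 0, 0], 1],
  ],
)

```text
t: 9.15
eef_pos: [408.0, -120.6, 298.2]
tcp_rot: [-1.565, 0.005, -1.563]
ft_force: [0.1, -0.0, -1.5]
opening: 0.229
```

```bash
python3 - <<'E'
from h import *
s=readout.state();print(s['eef_pos'],np.degrees(s['tcp_rot']),s['joints'])
p=read_camera('wrist');cv2.imwrite('pics/wrist4.png',cv2.resize(p['img'][140:380,280:600,::-1],(800,600),interpolation=cv2.INTER_CUBIC))
find(p,['peg','peg_tip','flap_tip','gauge_eye'],s)
E
```

```text
[ 408.01621507 -120.5903525   298.24684644] [-89.68140587   0.27961398 -89.52785625] [-0.44730619  0.10812062  1.89115156  0.00751729  1.13948471 -0.45866611]
peg 0.86 [ 498.5 -147.9  228.5]
peg_tip 0.84 [ 495.1 -103.7  284.5]
flap_tip 0.66 [ 500.3 -112.2  232.1]
gauge_eye 0.52 [667.5  42.1  -1.4]
```

View pics/wrist4.png

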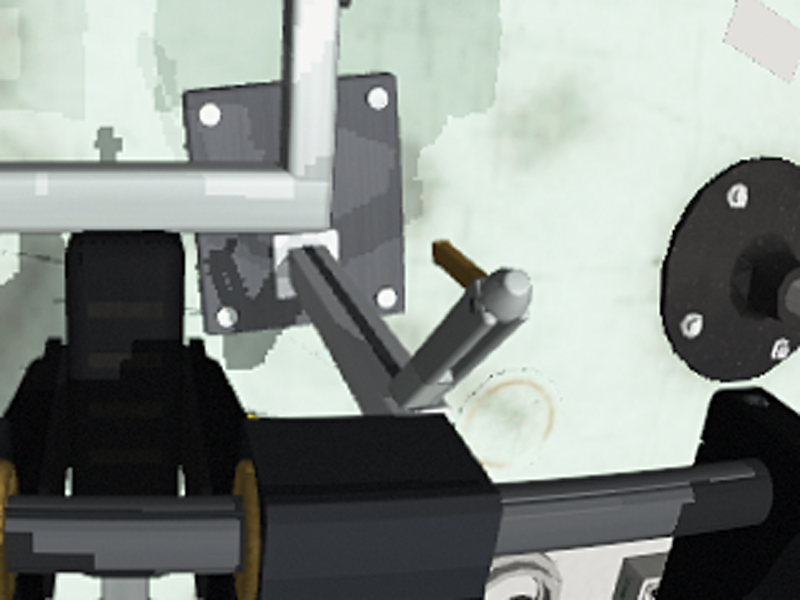

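The crop shows the peg tip at crop (515,287), the brass flap end at (440,248), and the foot corners at (185,93), (395,73), (403,310) and (207,333).

```bash
python3 - <<'E'
from h import *
s=readout.state();p=read_camera('wrist')
g=lambda u,v,z: px2plane(p,s,(280+u/2.5,140+v/2.5),z)
print('tip',g(515,287,286.5))
c=np.array([g(185,93,12),g(395,73,12),g(403,310,12),g(207,333,12)]);print(c)
for i in range(4):
    d=c[(i+1)%4]-c[i];print(np.hypot(*d[:2]),np.degrees(np.arctan2(d[1],d[0])))
print(c.mean(0))
b=np.array([g(209,114,13),g(377,98,13),g(387,298,13),g(227,316,13)])
for i in range(4):
    d=b[(i+1)%4]-b[i];print(np.hypot(*d[:2]),np.degrees(np.arctan2(d[1],d[0])))
print(b.mean(0))
ft=g(440,248,225+29*.788-(-28)*0-28*.616);print('flaptip',ft)
E
```

```text
tip [ 493.46257733 -103.39716327  286.5       ]
[[ 438.91257325  -92.40326097   12.        ]
 [ 545.54521396  -79.31840831   12.        ]
 [ 559.8290554  -205.61873234   12.        ]
 [ 453.48187082 -218.11850792   12.        ]]
107.43245987361512 6.995770905838985
127.10546791565221 -83.54759255353476
107.07926063536682 -173.29635835365656
126.55665825016236 96.61058984160792
[ 499.44217836 -148.86472738   12.        ]
86.02301493399234 6.845321043086684
106.92193567056971 -82.81030238167799
86.71006731701434 -173.50351349815386
106.39209832260909 96.82227482139054
[ 500.14180194 -150.38763061   13.        ]
flaptip [ 495.45460646 -110.14541631  230.604     ]
```

```bash
cat >> h.py <<'E'
YAW=96.7; TIP=np.array([494.5,-102.5,286.5])
a=np.radians(38);l=np.r_[np.cos(np.radians(YAW)),np.sin(np.radians(YAW)),0]
PZ=np.sin(a)*l+np.r_[0,0,np.cos(a)]; PX=-np.cos(a)*l+np.r_[0,0,np.sin(a)]; PY=np.cross(PZ,PX)
RT=Ro.from_matrix(np.c_[PX,-PZ,PY]); ORG=TIP-78*PZ
EYE=np.array([72.7,-3.6,0])
def tcp_for(x,y,z): return ORG+x*PX+y*PY+z*PZ-RT.apply(EYE)
def eye_now(s):
    e=Ro.from_euler('xyz',s['tcp_rot']).apply(EYE)+s['eef_pos']-ORG
    return np.round([e@PX,e@PY,e@PZ],1), np.round(np.degrees((RT.inv()*Ro.from_euler('xyz',s['tcp_rot'])).as_rotvec()),2)
E
python3 - <<'E'
from h import *
print(ORG,tcp_for(0,0,163),tcp_for(0,0,103))
plan(tcp_for(0,0,160),RT,10,grip=1)
E
```

```text
[ 500.10271489 -150.19363877  225.03516122] [481.96918647   4.16973161 305.88548609] [486.27896716 -32.51768283 258.60484087]
[[[-1.23, -0.04, 0.75], [0.18, -0.62, -3.82], 1], [[-1.21, -0.12, 0.77], [0.18, -0.62, -3.82], 1], [[-1.2, -0.2, 0.78], [0.18, -0.62, -3.82], 1], [[-1.17, -0.28, 0.79], [0.18, -0.62, -3.82], 1], [[-1.14, -0.35, 0.81], [0.18, -0.62, -3.82], 1]]
[[[-1.11, -0.42, 0.82], [0.18, -0.62, -3.82], 1], [[-1.07, -0.49, 0.83], [0.18, -0.62, -3.82], 1], [[-1.02, -0.56, 0.84], [0.18, -0.62, -3.82], 1], [[-0.97, -0.62, 0.86], [0.18, -0.62, -3.82], 1], [[-0.92, -0.69, 0.87], [0.18, -0.62, -3.82], 1]]
```

>>> apply_moves(
  increments=[
    [[-1.2, 0, 0.75], [0.2, -0.6, -3.8], 1],
    [[-1.2, -0.1, 0.75], [0.2, -0.6, -3.8], 1],
    [[-1.2, -0.2, 0.8], [0.2, -0.6, -3.8], 1],
    [[-1.2, -0.3, 0.8], [0.2, -0.6, -3.8], 1],
    [[-1.15, -0.35, 0.8], [0.2, -0.6, -3.8], 1],
  ],
)

```text
t: 10.07
eef_pos: [446.4, -59.2, 300.8]
tcp_rot: [-1.553, -0.337, -1.518]
ft_force: [0.0, 0.1, -1.4]
opening: 0.229
```

>>> apply_moves(
  increments=[
    [[-1.1, -0.4, 0.8], [0.2, -0.6, -3.8], 1],
    [[-1.05, -0.5, 0.85], [0.2, -0.6, -3.8], 1],
    [[-1.0, -0.55, 0.85], [0.2, -0.6, -3.8], 1],
    [[-0.95, -0.6, 0.85], [0.2, -0.6, -3.8], 1],
    [[-0.9, -0.7, 0.85], [0.2, -0.6, -3.8], 1],
  ],
)

```text
t: 10.7
eef_pos: [485.2, 4.0, 303.6]
tcp_rot: [-1.559, -0.68, -1.464]
ft_force: [-0.4, 0.5, -1.1]
opening: 0.233
```

```bash
python3 - <<'E'
from h import *
s=readout.state();print(s['eef_pos'],s['joints'],eye_now(s))
plan(tcp_for(0,0,102),RT,5,grip=1)
E
```

```text
[485.19064854   4.0154317  303.58422833] [ 0.22475531  0.27447689  1.83111597 -0.72907849  1.22058528  0.43865196] (array([ -1.1,   2.6, 162.1]), array([ 0.34,  0.43, -0.96]))
[[[0.0, 1.18, -0.07], [-0.07, -0.09, 0.19], 1], [[0.0, 1.18, -0.07], [-0.07, -0.09, 0.19], 1], [[0.01, 1.18, -0.07], [-0.07, -0.09, 0.19], 1], [[0.01, 1.18, -0.07], [-0.07, -0.09, 0.19], 1], [[0.02, 1.18, -0.06], [-0.07, -0.09, 0.19], 1]]
```

>>> apply_moves(
  increments=[
    [[0, 1.3, -0.05], [0, 0, 0.2], 1],
    [[0, 1.6, -0.05], [0, -0.1, 0.2], 1],
    [[0, 1.6, -0.05], [0, -0.1, 0.2], 1],
    [[0, 1.3, -0.05], [0, -0.1, 0.2], 1],
    [[0, 0, 0], [0, 0, 0.2], 1],
  ],
)

```text
t: 11.32
eef_pos: [487.5, -33.8, 254.8]
tcp_rot: [-1.565, -0.658, -1.455]
ft_force: [0.0, -0.2, -1.5]
opening: 0.227
```

```bash
python3 - <<'E'
from h import *
s=readout.state();print(s['eef_pos'],eye_now(s))
tiles=[]
for c in ['scene','side','wrist']:
    p=read_camera(c);print(c)
    find(p,['peg','peg_tip','gauge_eye','gauge_grip'],s)
    if c!='wrist':
        R=Ro.from_rotvec(np.ravel(p['rvec']));f=240/np.tan(np.radians(p['vfov'])/2)
        def pr(w):
            q=R.apply(w)+np.ravel(p['tvec']);return q[:2]/q[2]*f+[p['cx'],p['cy']]
        pred=Ro.from_euler('xyz',s['tcp_rot']).apply(EYE)+s['eef_pos']
        print('f',f,'pred eye px',pr(pred),'tip',pr(TIP),'org',pr(ORG))
        u,v=(pr(TIP)).astype(int); u=max(u,50)
        tiles.append(cv2.resize(p['img'][v-40:v+70,u-50:u+50,::-1],(400,440),interpolation=cv2.INTER_CUBIC));print('crop origin',u-50,v-40)
cv2.imwrite('pics/t5.png',np.hstack(tiles))
save(p,'wrist5.png')
E
```

```text
[487.47594922 -33.75140823 254.78362349] (array([-1.3,  1. , 98.7]), array([0.28, 0.06, 0.32]))
scene
peg 0.65 [ 497.3 -145.4  227.1]
peg 0.48 [487.1 -32.6 259.2]
peg_tip 0.64 [499.2 -97.6 291.4]
gauge_eye 0.82 [489.4 -91.6 302.2]
gauge_eye 0.79 [395.1 384.6   4.4]
gauge_grip 0.92 [485.5 -29.5 255.5]
gauge_grip 0.61 [391.  434.7  11.1]
f 511.9426020375331 pred eye px [367.36096882 225.80245623] tip [372.18279259 234.76739254] org [389.59245775 268.03425962]
crop origin 322 194
side
peg 0.48 [ 501.4 -147.5  225.6]
gauge_eye 0.47 [399.6 380.7   3.8]
gauge_grip 0.56 [484.5 -30.3 258.4]
gauge_grip 0.53 [384.8 432.7   3.2]
f 514.6858616600712 pred eye px [325.35673241 176.0493709 ] tip [325.10053846 179.7942456 ] org [323.2682222  194.40260824]
crop origin 275 139
wrist
gauge_grip 0.73 [487.9 -32.7 258.2]
```

View pics/t5.png

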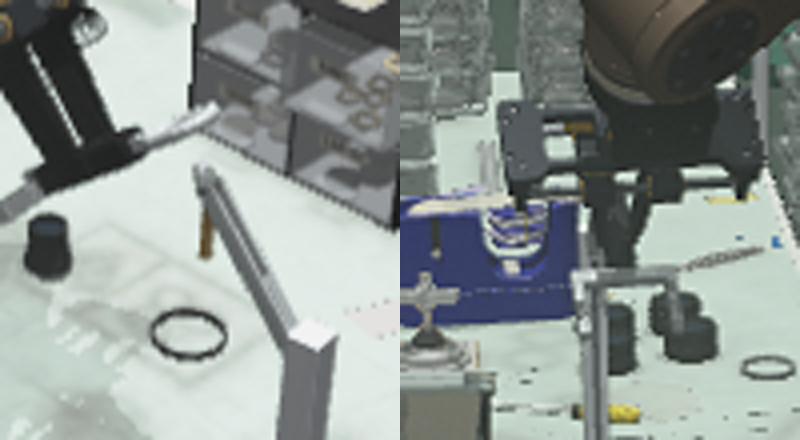

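In the scene crop (left), the open eye is at about crop (183,124) and the peg tip at (203,172), with the flap hanging below it. In the side crop (right) the post is at x≈595 and the jaw spans 580–690, so everything is roughly aligned. I'll check the residuals in millimetres.

```bash
python3 - <<'E'
from h import *
s=readout.state();p=read_camera('scene')
R=Ro.from_rotvec(np.ravel(p['rvec']));f=240/np.tan(np.radians(p['vfov'])/2)
def pr(w):
    q=R.apply(w)+np.ravel(p['tvec']);return q[:2]/q[2]*f+[p['cx'],p['cy']]
print('J per mm along PX,PY,PZ',[np.round(pr(TIP+10*v)-pr(TIP),2)/10 for v in (PX,PY,PZ)])
print('post top',pr(np.r_[(ORG-28*l)[:2],215]),'meas 400.3 277.8')
for px,z in [((372.7,236.5),286.5),((400.3,277.8),215)]:
    d=R.inv().apply(np.r_[(np.array(px)-[p['cx'],p['cy']])/f,1]);o=-R.inv().apply(np.ravel(p['tvec']))
    print(o+d*(z-o[2])/d[2])
print('model',TIP,(ORG-28*l))
g=cv2.resize(p['img'][190:300,320:440,::-1],(780,715),interpolation=cv2.INTER_CUBIC)[:600]
Re=Ro.from_euler('xyz',s['tcp_rot'])
for k in range(0,360,20):
    t=np.radians(k); 
    pt=Re.apply(EYE+[20*np.cos(t),0,14*np.sin(t)])+s['eef_pos']
    cv2.circle(g,tuple(int(v) for v in ((pr(pt)-[320,190])*6.5)),2,(0,0,255),-1)
for z in (0,20,40,60,78): cv2.circle(g,tuple(int(v) for v in ((pr(ORG+z*PZ)-[320,190])*6.5)),2,(0,255,0),-1)
cv2.imwrite('pics/t6.png',g)
E
```

```text
J per mm along PX,PY,PZ [array([ 0.338, -0.119]), array([ 0.28 , -0.202]), array([-0.225, -0.43 ])]
post top [400.76202146 277.27832294] meas 400.3 277.8
[ 490.39275132 -107.54750625  286.5       ]
[ 501.31980989 -178.46191867  215.        ]
model [ 494.5 -102.5  286.5] [ 503.36949553 -178.00241696  225.03516122]
```

View pics/t6.png

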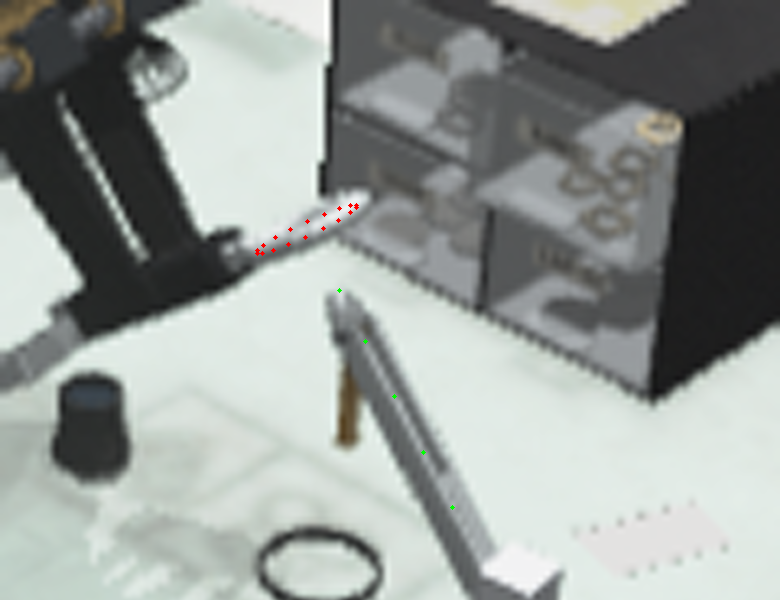

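Relative to the model (dots), the eye sits about 3 mm toward +y and the peg about 2 mm toward -y. I'll correct the model and approach to just over the tip.

```bash
sed -i 's/494.5,-102.5,286.5/492.5,-102.8,286.0/; s/72.7,-3.6,0/72.7,-3.6,1.0/' h.py; python3 - <<'E'
from h import *
s=readout.state();print(eye_now(s)); plan(tcp_for(0,0,68),RT,4,grip=1)
E
```

```text
(array([ -1.3,   4.5, 100.3]), array([0.39, 0.02, 0.28]))
[[[0.04, 0.81, -0.12], [-0.1, -0.01, -0.07], 1], [[0.04, 0.81, -0.12], [-0.1, -0.01, -0.07], 1], [[0.04, 0.81, -0.12], [-0.1, -0.01, -0.07], 1], [[0.03, 0.81, -0.12], [-0.1, -0.01, -0.07], 1]]
```

Correct laterally first, then descend.

>>> apply_moves(
  increments=[
    [[0.1, 0.3, -0.4], [-0.2, 0, -0.2], 1],
    [[0, 0.6, 0], [-0.1, 0, 0], 1],
    [[0, 0.8, 0], [0, 0, 0], 1],
    [[0, 0.8, 0], [0, 0, 0], 1],
    [[0, 0, 0], [0, 0, 0], 1],
  ],
)

```text
t: 12.75
eef_pos: [485.5, -50.8, 234.5]
tcp_rot: [-1.57, -0.662, -1.454]
ft_force: [-0.1, 0.1, -1.7]
opening: 0.229
```

```bash
cat >> h.py <<'E'
def overlay(n):
    s=readout.state();p=read_camera('scene')
    R=Ro.from_rotvec(np.ravel(p['rvec']));f=240/np.tan(np.radians(p['vfov'])/2)
    def pr(w):
        q=R.apply(w)+np.ravel(p['tvec']);return q[:2]/q[2]*f+[p['cx'],p['cy']]
    g=cv2.resize(p['img'][210:300,330:430,::-1],(600,540),interpolation=cv2.INTER_CUBIC)
    Re=Ro.from_euler('xyz',s['tcp_rot'])
    P=[(Re.apply(EYE+[20*np.cos(t),0,14*np.sin(t)])+s['eef_pos'],(0,0,255)) for t in np.arange(0,6.28,.5)]+[(ORG+z*PZ,(0,255,0)) for z in (0,20,40,60,78)]
    for w,c in P: cv2.circle(g,tuple(int(v) for v in ((pr(w)-[330,210])*6)),1,c,-1)
    cv2.imwrite('pics/'+n,g); print(np.round(s['eef_pos'],1),eye_now(s),'F peg axes',np.round([s['ft_force']@v for v in (PX,PY,PZ)],1),s['opening'])
E
python3 -c "
from h import *
overlay('o7.png')"
```

```text
[485.5 -50.8 234.5] (array([-0.4,  0.1, 73.2]), array([0.02, 0.01, 0.07])) F peg axes [-1.1 -0.1 -1.3] 0.22856054135925014
```

View pics/o7.png

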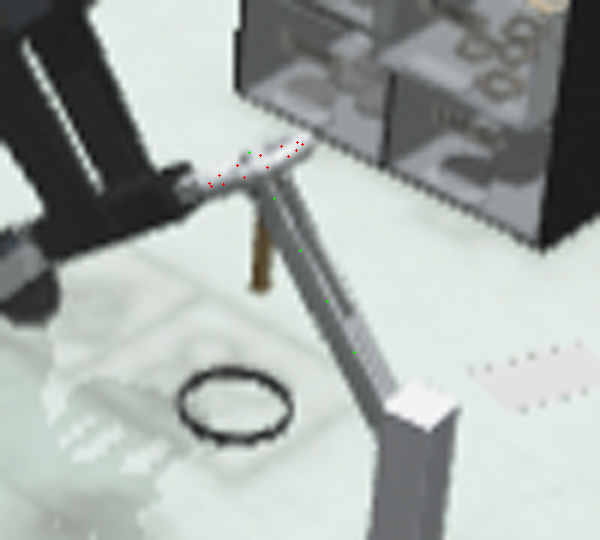

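The peg tip now pokes up through the eye at crop (247,155), and there is no contact force. Pushing down in steps.

>>> apply_moves(
  increments=[
    [[0, 0.3, 0], [0, 0, 0], 1],
    [[0, 0.4, 0], [0, 0, 0], 1],
    [[0, 0.4, 0], [0, 0, 0], 1],
    [[0, 0.4, 0], [0, 0, 0], 1],
    [[0, 0, 0], [0, 0, 0], 1],
  ],
)

```text
t: 13.42
eef_pos: [486.9, -60.3, 222.3]
tcp_rot: [-1.569, -0.662, -1.455]
ft_force: [0.4, -0.0, -0.7]
opening: 0.229
```

```bash
python3 -c "
from h import *
overlay('o8.png')"
```

```text
[486.9 -60.3 222.3] (array([-0.3,  0.4, 57.7]), array([0.08, 0.03, 0.07])) F peg axes [-0.4  0.4 -0.6] 0.22889299492330673
```

>>> apply_moves(
  increments=[
    [[0, 0.5, 0], [0, 0, 0], 1],
    [[0, 0.6, 0], [0, 0, 0], 1],
    [[0, 0.6, 0], [0, 0, 0], 1],
    [[0, 0.6, 0], [0, 0, 0], 1],
    [[0, 0, 0], [0, 0, 0], 1],
  ],
)

```text
t: 14.1
eef_pos: [488.8, -75.3, 202.9]
tcp_rot: [-1.569, -0.662, -1.454]
ft_force: [-0.1, 1.0, -2.2]
opening: 0.228
```

```bash
python3 -c "
from h import *
overlay('o9.png')"
```

```text
[488.8 -75.3 202.9] (array([-0.4,  0.5, 33.1]), array([0.08, 0.03, 0.07])) F peg axes [-2.1  0.  -1.1] 0.22821647758087818
```

View pics/o9.png

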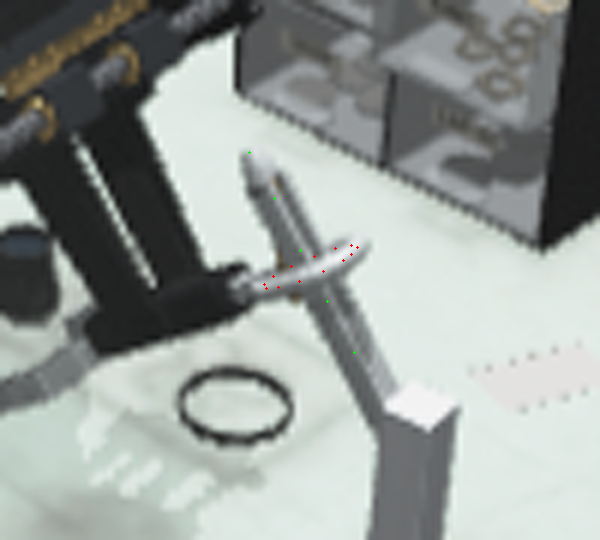

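The eye is threaded on the peg and the flap is lifted in against it, with its tip at crop (290,290). Next I'll push it past the flap.

>>> apply_moves(
  increments=[
    [[0, 0.6, 0], [0, 0, 0], 1],
    [[0, 0.7, 0], [0, 0, 0], 1],
    [[0, 0.7, 0], [0, 0, 0], 1],
    [[0, 0.5, 0], [0, 0, 0], 1],
    [[0, 0, 0], [0, 0, 0], 1],
  ],
)

```text
t: 14.78
eef_pos: [490.9, -91.4, 182.0]
tcp_rot: [-1.569, -0.662, -1.454]
ft_force: [-1.0, 0.4, -0.8]
opening: 0.228
```

```bash
python3 -c "
from h import *
overlay('o10.png')"
```

```text
[490.9 -91.4 182. ] (array([-0.4,  0.7,  6.6]), array([0.11, 0.03, 0.07])) F peg axes [-0.9 -0.9 -0.3] 0.22842936640376912
```

View pics/o10.png

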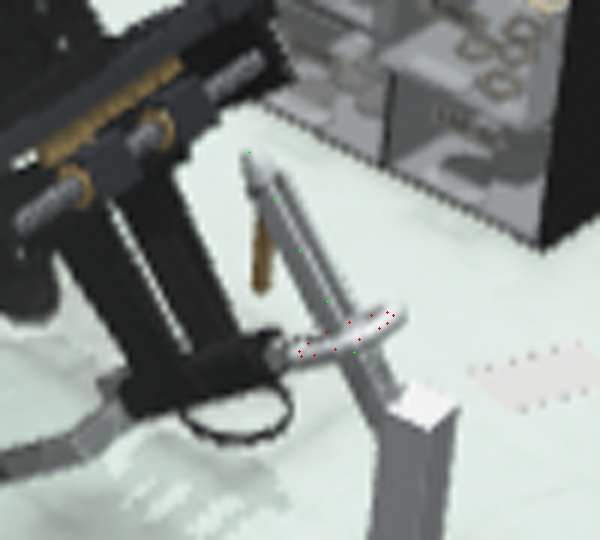

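The eye is now behind the flap, which hangs plumb again at crop (262,255). Nudge 3 mm further, then let go.

>>> apply_moves(
  increments=[
    [[0, 0.25, 0], [0, 0, 0], 1],
    [[0, 0, 0], [0, 0, 0], 1],
    [[0, 0, 0], [0, 0, 0], 5],
    [[0, 0, 0], [0, 0, 0], 6],
    [[0, 0, 0], [0, 0, 0], 6],
  ],
)

```text
t: 15.45
eef_pos: [491.5, -92.8, 180.8]
tcp_rot: [-1.566, -0.663, -1.455]
ft_force: [-0.6, 0.6, -0.6]
opening: 0.486
```

>>> apply_moves(
  increments=[
    [[0, -0.5, 0], [0, 0, 0], 6],
    [[0, -1, 0], [0, 0, 0], 6],
    [[0, -2, 0], [0, 0, 0], 6],
    [[0, -2.5, 0], [0, 0, 0], 6],
    [[0, -2.5, 0], [0, 0, 0], 6],
  ],
)

```text
t: 16.08
eef_pos: [484.3, -38.7, 250.6]
tcp_rot: [-1.569, -0.662, -1.455]
ft_force: [0.4, 0.3, 0.3]
opening: 0.632
```

>>> apply_moves(
  increments=[
    [[-1, -2.5, 0], [0, 0, 0], 6],
    [[-1, -2.5, 0], [0, 0, 0], 6],
    [[-1, -2, 0], [0, 0, 0], 6],
    [[0, 0, 0], [0, 0, 0], 6],
    [[0, 0, 0], [0, 0, 0], 6],
  ],
)

```text
t: 16.7
eef_pos: [475.5, 31.8, 292.0]
tcp_rot: [-1.564, -0.659, -1.455]
ft_force: [0.7, -1.0, 0.2]
opening: 0.632
```

```bash
python3 - <<'E'
from h import *
s=readout.state();print(s['eef_pos'],s['opening'],s['ft_force'])
a=read_camera('scene');b=read_camera('side')
for p in (a,b): print('-');find(p,['gauge_eye','gauge_jaw','gauge_grip','flap_tip','barrel_center','peg'])
A=cv2.resize(a['img'][200:380,310:450],(400,514),interpolation=cv2.INTER_CUBIC);B=cv2.resize(b['img'][150:290,270:379],(400,514),interpolation=cv2.INTER_CUBIC)
cv2.imwrite('pics/end.png',np.hstack([A,B])[:,:,::-1])
E
```

```text
[475.45158571  31.82420465 292.01465406] 0.6322907812860754 [ 0.68658986 -0.99690456  0.20404329]
-
gauge_eye 0.69 [398.4 383.5   5.4]
gauge_eye 0.6 [ 500.1 -164.4  203.3]
gauge_jaw 0.68 [ 505.9 -145.1   54.5]
gauge_jaw 0.54 [380.5 491.    5.5]
gauge_grip 0.86 [ 508.9 -152.   129.8]
gauge_grip 0.48 [388.  434.6   9.9]
flap_tip 0.44 [ 496.6 -106.5  231.5]
barrel_center 0.84 [440.6 303.6  16.5]
barrel_center 0.76 [343.4 285.2  19.8]
peg 0.75 [ 495.1 -144.   226.1]
-
gauge_eye 0.72 [ 497.8 -162.8  202.7]
gauge_eye 0.63 [401.6 379.3   4.7]
gauge_jaw 0.73 [ 509.7 -143.2   51. ]
gauge_grip 0.67 [ 504.  -152.1  128.5]
gauge_grip 0.57 [387.1 428.6   2. ]
flap_tip 0.56 [ 493.6 -113.   226.8]
barrel_center 0.8 [439.  301.1  16.9]
barrel_center 0.74 [341.7 281.   14.8]
peg 0.57 [ 498.3 -146.3  230.1]
```

View pics/end.png

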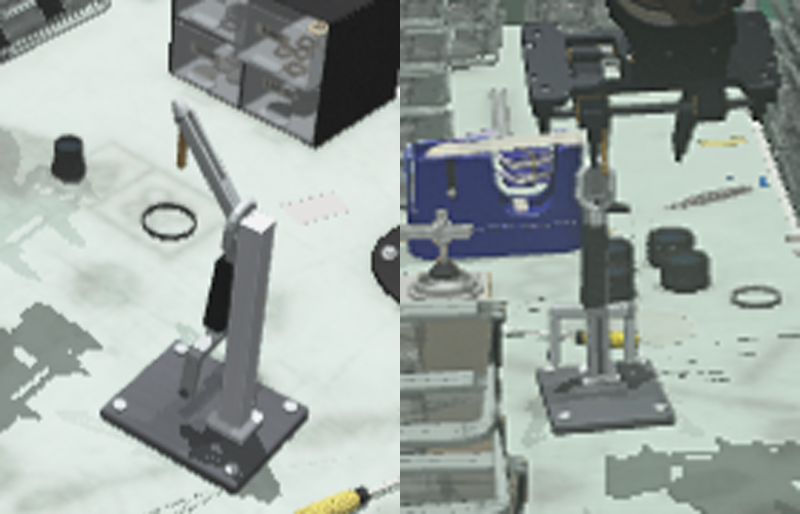

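The gauge hangs on the peg against the post, jaw down and about 0.13 rad off plumb, with the flap plumb and the gripper clear. I'll give it a moment to settle, recheck, then hand in.

>>> apply_moves(
  increments=[
    [[0, -1, 0], [0, 0, 0], 6],
    [[0, -1, 0], [0, 0, 0], 6],
    [[0, 0, 0], [0, 0, 0], 6],
    [[0, 0, 0], [0, 0, 0], 6],
    [[0, 0, 0], [0, 0, 0], 6],
  ],
)

```text
t: 18.02
eef_pos: [474.0, 45.3, 309.3]
tcp_rot: [-1.563, -0.659, -1.455]
ft_force: [0.5, 0.3, 0.7]
opening: 0.625
```

>>> apply_moves(
  increments=[
    [[0, 0, 0], [0, 0, 0], 6],
    [[0, 0, 0], [0, 0, 0], 6],
    [[0, 0, 0], [0, 0, 0], 6],
    [[0, 0, 0], [0, 0, 0], 6],
    [[0, 0, 0], [0, 0, 0], 6],
  ],
)

```text
t: 18.65
eef_pos: [473.9, 45.0, 309.0]
tcp_rot: [-1.564, -0.659, -1.455]
ft_force: [0.5, 0.4, 0.8]
opening: 0.631
```

```bash
python3 - <<'E'
from h import *
a=read_camera('scene');c=[read_camera('scene') for _ in range(3)][-1]
find(c,['gauge_eye','gauge_jaw','flap_tip','barrel_center'])
print('moving px',(np.abs(a['img'][200:380,310:450].astype(int)-c['img'][200:380,310:450]).max(2)>40).sum())
print(env.job_done())
E
```

```text
gauge_eye 0.96 [ 501.  -163.8  200.2]
gauge_eye 0.62 [399.5 386.1   4.5]
gauge_jaw 0.84 [ 509.4 -146.    53.9]
gauge_jaw 0.68 [383.  487.2   5.6]
flap_tip 0.59 [ 494.9 -110.5  228.9]
barrel_center 0.88 [442.1 303.9  17.4]
barrel_center 0.59 [341.6 287.1  16.2]
moving px 1
the job is handed in; nothing more can be done
None
```

The gauge is off the barrel and hanging by its eye on the leaning peg, behind the flap, and the job is handed in at about 19 s on the robot's clock. I gripped the larger gauge by its handle, lifted it straight off, threaded the eye down the peg past the flap, let go and backed the gripper away. Wrist forces stayed at a few newtons throughout.

**Last checks (network estimates, good to about 4 mm):**
- **Gauge:** the eye is about 28 mm from the peg's origin, and the jaw is about 54 mm up, below the eye and about 0.13 rad off plumb.
- **Flap:** it hangs back at its plumb position.
- **Barrel:** it stands where it was, within measuring error.
- **At rest:** scene pictures taken 0.15 s apart showed no motion around the stand, and the gripper was clear.

**Not checked:** I didn't re-measure the loupe, dust cap and screwdriver at the end, but the arm never went near them.

**Disagreed:** the first estimates of peg and eye differed by about 4 mm across the peg. I corrected that from the scene picture before threading, and the eye then went on without contact. The wrist camera measured the stand's foot about 2.5% too small.

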